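# Release the gas lock-out station and hold its shackle open

### The arm

A 6-joint arm with a two-finger parallel gripper is mounted at the origin on the work surface; the furniture and walls round the work are solid. World frame = base frame: x ahead of the robot, y to its left, z up, the work surface at z = 0. Lengths are in m, angles in degrees, forces in N, time in s.
With the tool pointing down it reaches from about 0.3 to 0.775 m from the base axis. Payload 14.6 kg.
Tool frame: the origin (TCP) lies on the mounting face of the last link; the fingertips stand 173 mm ahead of it and the grasp point (between the pads) lies 155 mm ahead of it; z points along the fingers, y is the line along which they close (so a half turn about z gives the same grasp; the last joint's range is limited). The gripper opens to 85 mm and grips with 20 to 120 N. Pads are 22 mm wide; open, the fingers measure 114 mm over their backs; the gripper's body (76 mm by 85 mm) begins 54 mm behind the grasp point. The pads swing forward as they close: fully open they stand 13 mm farther back than shut.
Start: joints at [63.335, 17.183, 87.147, -0, 75.671, -3.816], TCP at [0.214, 0.507, 0.405] pointing down, gripper open.
Joint ranges: [-173.82, 173.82], [-45.26, 126.66], [13.44, 144.39], [-59.66, 239.66], [0, 175.72], [-146.38, 146.38]. Speed limits (degrees/s): [127.2, 127.2, 147.25, 180, 180, 180].

### API

Orientations are given as [roll, pitch, yaw] about the fixed x, y, z axes, in that order (R = Rz(yaw) Ry(pitch) Rx(roll)).
In Python, from bench import bot, imaging, order gives the robot as it stands.
- The arm moves only by the tool drive_tool, never from a script. Its argument "moves" is text: rows parted by semicolons, each of 7 numbers parted by spaces: the shift along the tool's x, y, z in cm, then the turn, a rotation vector about the tool's x, y, z in rad, then the gripper command: -1 is shut, 1 is fully open, values between are in proportion. A call has 1 to 10 rows; each row is the pose to reach, as a shift and turn from the pose commanded when the call began, along the tool's axes at that moment; what a row does not reach only later rows make up. A row lasts 1/12 s, in which the tool goes at most 41.7 mm and 7.16 degrees, less where a joint would pass 70% of its speed; a pose out of reach is approached as far as the arm can. A call with a gripper value outside its range is refused whole. The fingers move at their own pace and stop on an object; "grip_force" is the grip in N (left out, the last holds). Time passes only in rows, so rows that repeat a pose let the fingers close. It gives the time, the measured TCP pose, the force, the opening and the grip force at its end, in the units of the state.
- bot.read_state(): the state, without advancing time (a new reading comes with each control period).
- imaging.camera(name): name is "side" or "top"; returns a dict with "image" (480x640x3 uint8, red, green, blue), "fx", "fy", "cx", "cy" (pixels), "xyz" and "rotation" of the camera in the world. Camera axes: x right, y down, z forward; pixel columns grow to the right and rows downward; lengths in m; the calibration is good to about 2 mm. A picture is of the moment at which its call begins. There is no depth.
- order.sign_off(): hands the job in; it is judged then, once.
The state is a dict: "clock": time; "qpos": joint angles; "qvel": joint speeds; "effort": joint torques, N m; "tool_pos": TCP position; "eef_rot": TCP orientation; "force": force on the tool from outside, world axes, zero at the start; "ft_torque": the same for the moment, N m; "opening": finger opening in m; "grip_force": force on a finger pad.
Only numpy, scipy, OpenCV 4.12 (cv2) and the standard library are available. Lean on these libraries where they do the work, as an engineer would, in place of code of your own. Each camera call takes 0.05 s, during which the arm holds its last target. There are 200 camera calls.

### The job

Open the torch's gas lock-out station: first push the hinged treadle down to its stop so that its catch snaps over it and it stays down (this dumps the line and frees the interlock), then turn the dial click by click until its pointer rests in the click that faces the index block beside the shackle, and last pull the shackle straight up to its stop. Finish while still gripping the shackle and holding it fully open (it springs shut if let go), with the treadle still caught down, and leave the things lying round the station undisturbed.

Things in the scene. Friction and masses are not known exactly. Their poses are not given: they have to be found in the camera images.
- station: Lock-out station fixed to the bench: dark steel base plate 170 (x) x 300 (y) x 8 mm and on it a grey case 109 x 190 mm, top 56 mm above the bench, brass pipe at the back. Origin on the bench; plate edges at x -74 and +96, y -146 and +154 mm. +y is left from the robot: treadle at y +110, dial at y +10, shackle at y -85 mm (both x 0). Turned up to 0.35 rad either way.
- treadle_pad (a point): Middle of the ribbed rubber pad (58 x 44 mm) on the treadle's top face: press here; moves with it. The treadle is an aluminium flap 52 mm wide that slopes up toward the robot by 0.35 rad at rest (this point 54 mm above the bench) and lies level at its stop (27 mm above the bench, 6 mm nearer the robot). A spring pushes it up: about 8 N here presses it home.
- treadle_hinge (a point): The treadle's hinge line: a shaft along the station's y at station x +55 mm, 22 mm above the bench, 80 mm behind the pad point. This point is on the shaft, in the middle of the treadle's width.
- catch_top (a point): Top of the steel spring catch (20 mm wide, 50 mm high) that stands at the treadle's front edge, about 40 mm in front of the pad point; keep the fingers off it. It gives way toward the robot and snaps back over the treadle's front tongue.
- treadle (a joint): Angle of the treadle, rad: 0 = up at rest, grows as pressed, stop at 0.35. At about 0.34 the catch snaps over the tongue and then holds it at about 0.33 when let go; released earlier it springs back to 0. Until it is caught the shackle stays locked.
- dial_grip (a point): Middle of the top edge of the dial's grip bar, on its upright axis, 92 mm above the bench. Bare metal bar 14 mm thick, 51 mm long, 28 mm high (64 to 92 mm above the bench) on a black disc of 68 mm diameter; pinch it across its thickness from above. Its x axis is square to the bar (close the fingers along it), its -y axis points to the pointed end.
- dial_pointer (a point): Top of the bar's pointed end, 25 mm from the dial's axis: the pointer.
- index (a point): Top of the index block, a small fixed steel block 7 x 12 x 8 mm on the case between dial and shackle, 47 mm from the dial's axis: the pointer must face it.
- dial (a joint): Angle of the dial, rad: 0 = pointer at the index block (toward the shackle), grows anticlockwise seen from above; stops at -0.75 and 1.85. A spring notch clicks every 0.35 rad (0 is one); 0.12 N m passes a click. It starts 0.7 to 1.4 and may creep to the nearest click, so turn it clockwise. The lock opens only within about 0.1 of 0.
- shackle_grip (a point): Centre of the shackle's level top bar, a round steel rod 9 mm thick that runs along the station's x between two legs 40 mm apart; the bar's level part is about 24 mm long. 94 mm above the bench when shut, 38 mm above the case top. Pinch it across, closing along the station's y.
- shackle (a joint): Lift of the shackle, m: 0 = shut, 0.028 = its upper stop, fully open. A spring and its weight pull it down with about 4 to 6 N. Until the treadle is caught and the dial stands at the index it lifts 1.5 to 3 mm only.
- tweezers: Steel tweezers, 19 x 161 x 10 mm, lying in front of the station. Origin: centre of the underside. Bystander.
- jar: Small jar with a white ribbed lid, 42 mm across, 59 mm high, standing behind the station. Origin: centre of its foot. Bystander.
- crucible: Clay crucible, 58 mm across, 48 mm high, to the left of the station. Origin: centre of its foot. Bystander.
- tin: Flat hinged tin, 72 x 95 x 28 mm, to the right near the robot. Origin: centre of the underside. Bystander.
- glasses: Folded work glasses, 32 x 126 x 43 mm, to the left near the robot. Origin: centre of the underside. Bystander.
- pencil: Pencil, 168 mm long, 7 mm thick, lying to the left. Origin: centre of the underside. Bystander.

How it is judged:
By the outcome, as a careful person would: the job done as asked, in the order asked, and still so for the second after the job is handed in, while the arm keeps its last pose, push and grip.
It also fails if it takes over 59 s, if anything falls off the work surface, if the arm or the gripper's body presses on something with over 40 N, if the wrist force passes 120 N, or if a joint passes its speed limit or range.

## Working session

There is one attempt and no reset: what is moved stays moved. The work goes in short steps, Python scripts to look and compute and a tool call to move; the robot and the scene stay as the last step left them, time stands still between calls to the robot, and variables do not carry over. Pictures are saved under pics/ and viewed, at most 10 in all, crops included, and the job is handed in when it is done.

Besides the shell and the picture viewer there is one more tool, called after ">>>" as name(argument=value, ...) on one line, values as JSON. drive_tool: Moves the arm, as the interface text tells. Its arguments: {"type":"object","properties":{"moves":{"type":"string"},"grip_force":{"type":"number"}},"required":["moves"]}

```bash
mkdir -p pics
cat > h.py <<'E'
import numpy as np,cv2
from bench import bot,imaging,order
from scipy.spatial.transform import Rotation as R
def save(n,f):
    c=imaging.camera(n); cv2.imwrite(f,c['image'][:,:,::-1]); return c
def ray(c,u,v):
    d=np.array(c['rotation'])@np.array([(u-c['cx'])/c['fx'],(v-c['cy'])/c['fy'],1]); return np.array(c['xyz']),d/np.linalg.norm(d)
def onz(c,u,v,z):
    o,d=ray(c,u,v); return o+d*(z-o[2])/d[2]
def proj(c,p):
    q=np.array(c['rotation']).T@(np.array(p)-np.array(c['xyz'])); return np.array([c['fx']*q[0]/q[2]+c['cx'],c['fy']*q[1]/q[2]+c['cy']])
E
python3 - <<'E'
from h import *
for n in('top','side'):
    c=save(n,f'pics/{n}0.png'); print(n,c['fx'],c['cx'],c['cy'],c['xyz'],np.round(c['rotation'],3).tolist())
print(bot.read_state())
E
```

```text
top 498.88856318671964 326.3557007787578 235.36054779914758 [0.37748428 0.03303739 1.27212136] [-173.571, 0.363, -91.371]
side 471.1966288009035 312.5616286153465 245.4415861419794 [ 0.38425971 -1.07481826  0.77637622] [-121.962, -0.423, -5.204]
{'clock': 0.1, 'qpos': array([ 6.33337563e+01,  1.72127472e+01,  8.71762164e+01, -4.42014196e-05,
        7.56697889e+01, -3.81392149e+00]), 'qvel': array([ 0.02031043, -0.00781974, -0.17441493,  0.04393588, -0.04886044,
       -0.07112648]), 'effort': array([ 3.40346414e-03, -5.44370413e+01, -3.62376416e+01, -4.39494977e-05,
        2.99098676e-03,  1.47172966e-05]), 'tool_pos': array([0.2135701 , 0.50681289, 0.40417896]), 'eef_rot': array([-1.79941375e+02, -3.86527772e-03,  1.57147687e+02]), 'force': array([ 0.17567495, -0.52541193,  0.17441134]), 'ft_torque': array([-0.00933543, -0.03361336, -0.01452473]), 'grip_force': 0.0, 'opening': 0.08525482579330552}
```

View pics/top0.png

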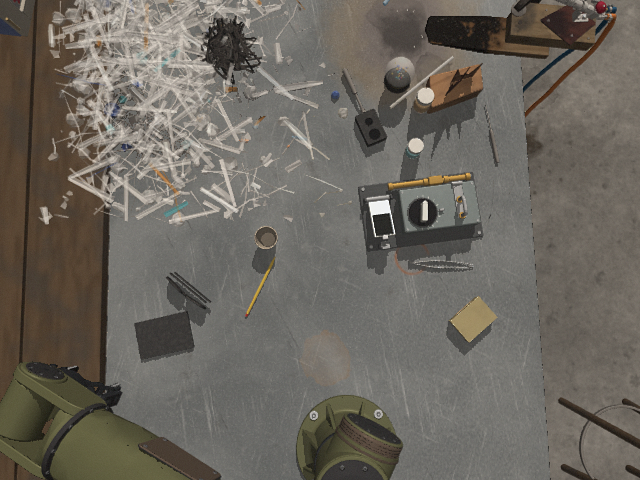

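View pics/side0.png

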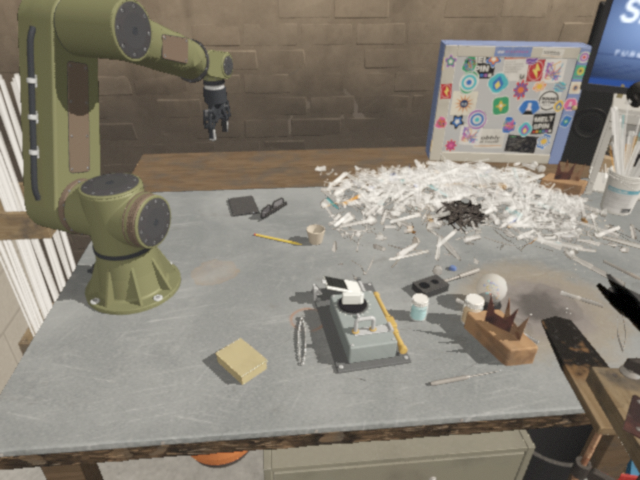

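The top view shows the station at about (422,212), with the treadle at (381,218), dial at (423,212), shackle at (460,200) and tweezers at (441,265). The camera rotation is given as rpy in degrees. Next I'll enlarge the station in both views.

```bash
sed -i "s/np.array(c\['rotation'\])/R.from_euler('xyz',c['rotation'],degrees=True).as_matrix()/" h.py
python3 - <<'E'
import cv2
t=cv2.imread('pics/top0.png')[160:280,350:500];s=cv2.imread('pics/side0.png')[265:385,285:425]
a=cv2.resize(t,None,fx=5,fy=5,interpolation=cv2.INTER_CUBIC);cv2.imwrite('pics/topc.png',a)
a=cv2.resize(s,None,fx=5,fy=5,interpolation=cv2.INTER_CUBIC);cv2.imwrite('pics/sidec.png',a)
E
```

```text
(no output)
```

View pics/topc.png

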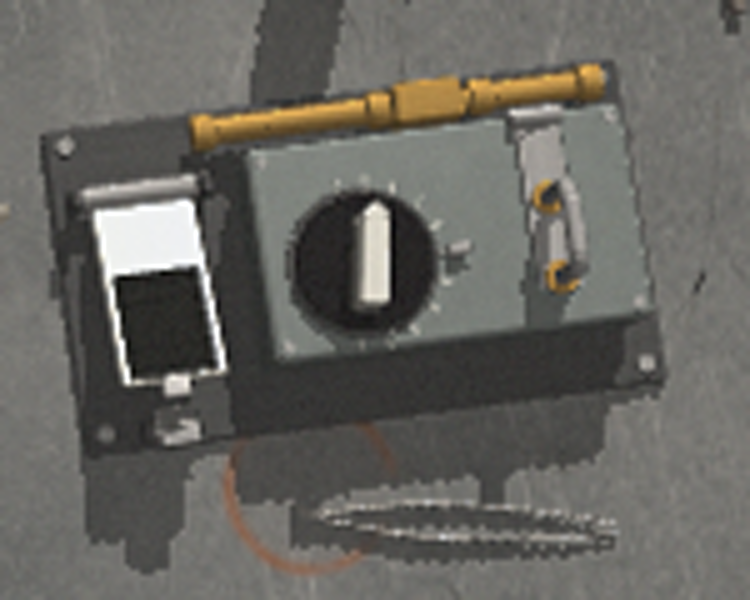

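View pics/sidec.png

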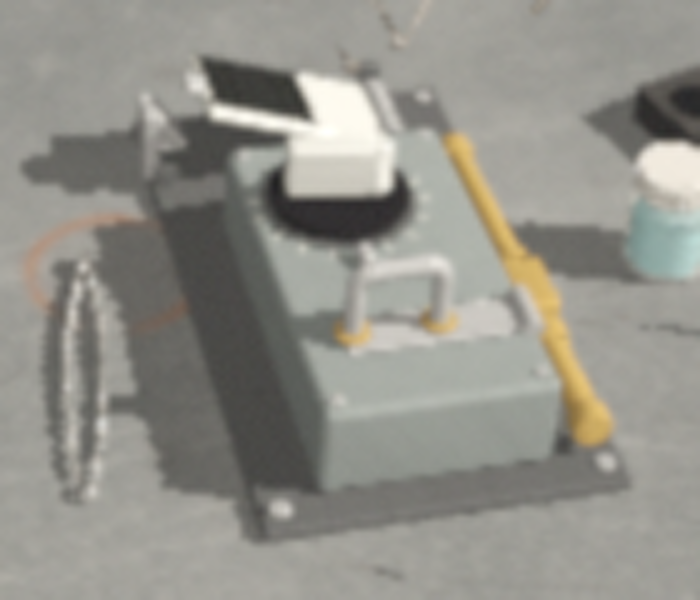

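The crops show these pixels (top crop): plate corners (42,135), (612,60), (662,385), (90,455); pad (165,322); bar from (375,203) to (374,303); shackle bar (574,222). In the side crop the shackle bar's middle is at about (405,265). I'll fit the station pose from these points and check it across both views.

Run:
```python
from h import *
from scipy.optimize import least_squares
c=imaging.camera('top');s=imaging.camera('side')
T=lambda p:np.array(p)/5+[350-.4,160-.4]
S=lambda p:np.array(p)/5+[285-.4,265-.4]
# plate corners: top of image = +x, left= +y
L=[((42,135),(.096,.154,.008)),((612,60),(.096,-.146,.008)),((662,385),(-.074,-.146,.008)),((90,455),(-.074,.154,.008)),
((165,322),(-.025,.110,.054)),((140,190),(.055,.110,.022+.006)),((458,253),(0,-.037,.064)),((574,222),(0,-.085,.094)),((365,262),(0,.010,.064))]
P=np.array([l[1] for l in L]);W=np.array([onz(c,*T(l[0]),l[1][2]) for l in L])
def f(q):
    return R.from_euler('z',q[2]).apply(P)[:,:2]+q[:2]-W[:,:2]
r=least_squares(lambda q:f(q).ravel(),[.5,-.2,0],loss='soft_l1',f_scale=.002)
q=r.x;print(q,np.round(f(q)*1000,1).tolist())
w=lambda p:R.from_euler('z',q[2]).apply(p)+[q[0],q[1],0]
for n,p,side in(('pad',(-.025,.11,.054),(258,88)),('sh',(0,-.085,.098),(405,262)),('idx',(0,-.037,.064),None),('corner',(-.074,-.146,.008),(262,538)),('corner2',(.096,-.146,.008),(630,485)),('dial',(0,.01,.092),(335,133)),('catch',(-.065,.11,.05),(148,95))):
    p=w(p);print(n,p.round(4),'side pred',((proj(s,p)-[284.6,264.6])*5).round(),side,'top pred',((proj(c,p)-[349.6,159.6])*5).round())
a=onz(c,*T((375,203)),.092);b=onz(c,*T((374,303)),.092);print('bar',a,b,'len',np.linalg.norm(a-b))
d=a-b;ang=np.arctan2(d[1],d[0]);print('dial angle',ang-q[2]+np.pi/2)
```

```text
[ 0.56683017 -0.20884137  0.09970206] [[2.5, 0.9], [0.4, -2.2], [0.6, -3.3], [-0.7, 3.2], [-8.6, -0.3], [-0.1, 0.4], [1.7, -0.6], [-2.3, 0.8], [0.4, 0.5]]
pad [ 0.531  -0.1019  0.054 ] side pred [242.  85.] (258, 88) top pred [166. 339.]
sh [ 0.5753 -0.2934  0.098 ] side pred [400. 258.] (405, 262) top pred [575. 225.]
idx [ 0.5705 -0.2457  0.064 ] side pred [366. 247.] None top pred [459. 249.]
corner [ 0.5077 -0.3615  0.008 ] side pred [261. 529.] (262, 538) top pred [668. 384.]
corner2 [ 0.6769 -0.3446  0.008 ] side pred [634. 476.] (630, 485) top pred [616.  59.]
dial [ 0.5658 -0.1989  0.092 ] side pred [343. 138.] (335, 133) top pred [375. 252.]
catch [ 0.4912 -0.1059  0.05  ] side pred [166.  99.] (148, 95) top pred [176. 420.]
bar [ 0.58957164 -0.20007081  0.092     ] [ 0.54122403 -0.19737049  0.092     ] len 0.048422961553447545
dial angle 1.4153000104481488
```

>>> drive_tool(moves="-3 -2.5 0 0 0 0 -1; -6 -5 0 0 0 0 -1; -9 -7.3 0 0 0 -0.05 -1; -12 -9.8 0 0 0 -0.1 -1; -15 -12.3 0 0 0 -0.15 -1; -18 -14.7 0 0 0 -0.2 -1; -21 -17.2 0 0 0 -0.25 -1; -24 -19.6 0 0 0 -0.3 -1; -27 -22 0 0 0 -0.35 -1; -30 -24.5 0 0 0 -0.4 -1", grip_force=40)

```text
clock: 1.03
tool_pos: [0.3953, 0.1628, 0.4048]
eef_rot: [180.0, 0.0, -179.8]
force: [0.4, 1.2, -0.1]
opening: -0.0001
grip_force: 0.0
```

```bash
cat >> h.py <<'E'
def to(x,y,z,yaw=None):
    s=bot.read_state();r=R.from_euler('xyz',s['eef_rot'],degrees=True)
    print('t',s['clock'],s['tool_pos'].round(4),s['eef_rot'].round(1),s['force'].round(1),'op',round(s['opening'],4),s['qpos'].round(0)[5])
    print('shift cm',(r.inv().apply(np.array([x,y,z])-s['tool_pos'])*100).round(2))
    if yaw is not None: print('rotvec',(r.inv()*R.from_euler('xyz',[180,0,yaw],degrees=True)).as_rotvec().round(3))
E
python3 -c "
from h import *
to(.536,-.1015,.28,180)"
```

```text
t 1.0333 [0.3953 0.1628 0.4048] [ 180.     0.  -179.8] [ 0.4  1.2 -0.1] op -0.0001 -73.0
shift cm [-13.97 -26.48  12.49]
rotvec [0.    0.    0.004]
```

>>> drive_tool(moves="-1.8 -3.3 1 0 0 0 -1; -3.6 -6.6 2 0 0 0 -1; -5.4 -9.9 3.5 0 0 0 -1; -7.2 -13.2 5 0 0 0 -1; -9 -16.5 6.5 0 0 0 -1; -10.8 -19.8 8 0 0 0 -1; -12.6 -23.1 9.5 0 0 0 -1; -14 -26.4 11 0 0 0 -1; -14 -26.4 12.5 0 0 0 -1; -14 -26.4 12.5 0 0 0 -1")

```text
clock: 1.87
tool_pos: [0.5348, -0.1006, 0.2764]
eef_rot: [179.9, -0.3, 179.9]
force: [-1.1, -0.1, -0.7]
opening: -0.0
grip_force: 0.0
```

Run:
```python
from h import *
to(.534,-.1015,.20)
a=save('side','x.png') and cv2.imread('x.png')[235:385,265:425]
b=save('top','x.png') and cv2.imread('x.png')[140:290,340:500]
cv2.imwrite('pics/p1.png',cv2.resize(np.hstack([b,a]),None,fx=2.5,fy=2.5,interpolation=cv2.INTER_CUBIC))
```

```text
t 1.8667 [ 0.5348 -0.1006  0.2764] [179.9  -0.3 179.9] [-1.1 -0.1 -0.7] op -0.0 -104.0
shift cm [ 0.05 -0.1   7.64]
```

View pics/p1.png

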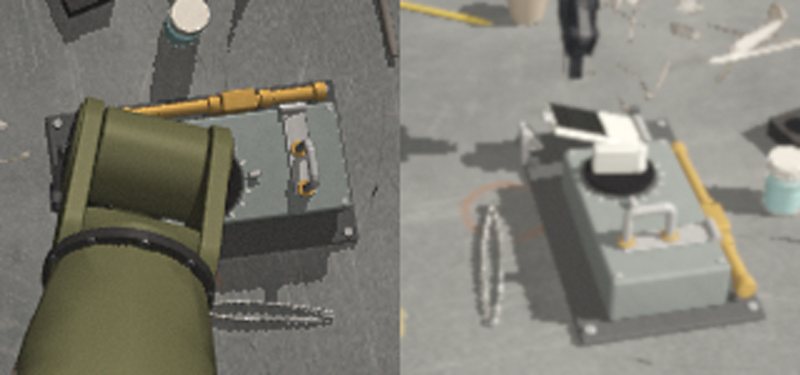

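The closed fingertips, at about (575,75) in the right half, stand straight above the pad at (575,118). Pressing now.

>>> drive_tool(moves="0 -0.1 2 0 0 0 -1; 0 -0.1 4 0 0 0 -1; 0 -0.1 4.8 0 0 0 -1; 0.1 -0.1 5.4 0 0 0 -1; 0.2 -0.1 6 0 0 0 -1; 0.3 -0.1 6.6 0 0 0 -1; 0.4 -0.1 7.1 0 0 0 -1; 0.5 -0.1 7.4 0 0 0 -1; 0.5 -0.1 7.6 0 0 0 -1; 0.5 -0.1 7.6 0 0 0 -1")

```text
clock: 2.8
tool_pos: [0.5306, -0.1002, 0.2045]
eef_rot: [-180.0, 0.1, -179.9]
force: [0.4, 0.6, 4.4]
opening: 0.0001
grip_force: 2.1
```

>>> drive_tool(moves="0 0 0.2 0 0 0 -1; 0 0 0.2 0 0 0 -1; 0 0 0.4 0 0 0 -1; 0 0 0.4 0 0 0 -1; 0 0 0.4 0 0 0 -1")

```text
clock: 3.22
tool_pos: [0.5304, -0.1003, 0.2005]
eef_rot: [-180.0, 0.1, -179.9]
force: [-1.3, 0.7, 5.6]
opening: 0.0002
grip_force: 3.2
```

>>> drive_tool(moves="0 0 0.2 0 0 0 -1; 0 0 0.2 0 0 0 -1; 0 0 0.4 0 0 0 -1; 0 0 0.4 0 0 0 -1; 0 0 0.4 0 0 0 -1")

```text
clock: 3.63
tool_pos: [0.5305, -0.1003, 0.1998]
eef_rot: [-180.0, 0.1, -179.9]
force: [-24.9, 5.0, 55.7]
opening: -0.0001
grip_force: 27.6
```

Stop reached, with a clear force rise. Lifting off and checking.

>>> drive_tool(moves="0 0 -0.4 0 0 0 -1; 0 0 -1 0 0 0 -1; 0 0 -3 0 0 0 -1; 0 0 -6 0 0 0 -1; 0 0 -9 0 0 0 -1; 0 0 -9 0 0 0 -1")

```text
clock: 4.13
tool_pos: [0.5311, -0.1005, 0.2913]
eef_rot: [-179.9, 0.5, -179.9]
force: [-0.3, -0.8, 0.8]
opening: -0.0001
grip_force: 0.0
```

Run:
```python
from h import *
to(.5658,-.1989,.29,176)
a=save('side','x.png') and cv2.imread('x.png')[235:385,265:425]
cv2.imwrite('pics/p2.png',cv2.resize(a,None,fx=3.5,fy=3.5,interpolation=cv2.INTER_CUBIC))
```

```text
t 4.1333 [ 0.5311 -0.1005  0.2913] [-179.9    0.5 -179.9] [-0.3 -0.8  0.8] op -0.0001 -105.0
shift cm [-3.46 -9.85  0.17]
rotvec [-0.002  0.008  0.071]
```

View pics/p2.png

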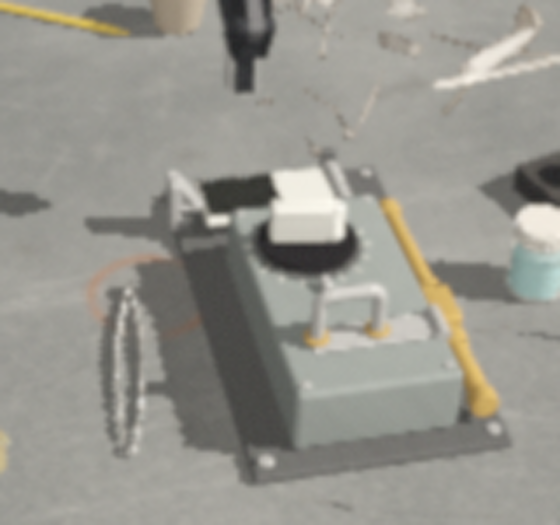

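The treadle lies level, with its tongue under the catch (catch at (180,195)). Now to the dial.

>>> drive_tool(moves="-1 -3 0 0 0 0 0.2; -2 -6 0 0 0 0.03 0.2; -3.5 -9 0 0 0 0.07 0.2; -3.5 -9.85 0 0 0 0.07 0.2; -3.5 -9.85 1 0 0 0.07 0.2; -3.5 -9.85 2.5 0 0 0.07 0.2; -3.5 -9.85 4 0 0 0.07 0.2; -3.5 -9.85 4.8 0 0 0.07 0.2; -3.5 -9.85 4.8 0 0 0.07 0.2")

```text
clock: 4.93
tool_pos: [0.5649, -0.1977, 0.2354]
eef_rot: [179.9, -0.2, 176.1]
force: [0.1, 0.1, 0.6]
opening: 0.0513
grip_force: 0.0
```

Run:
```python
from h import *
to(.5658,-.1989,.242,176)
a=save('side','x.png') and cv2.imread('x.png')[235:385,265:425]
cv2.imwrite('pics/p3.png',cv2.resize(a,None,fx=3.5,fy=3.5,interpolation=cv2.INTER_CUBIC))
```

```text
t 4.9333 [ 0.5649 -0.1977  0.2354] [179.9  -0.2 176.1] [0.1 0.1 0.6] op 0.0513 -109.0
shift cm [-0.1  -0.12 -0.66]
rotvec [ 0.001 -0.003  0.002]
```

View pics/p3.png

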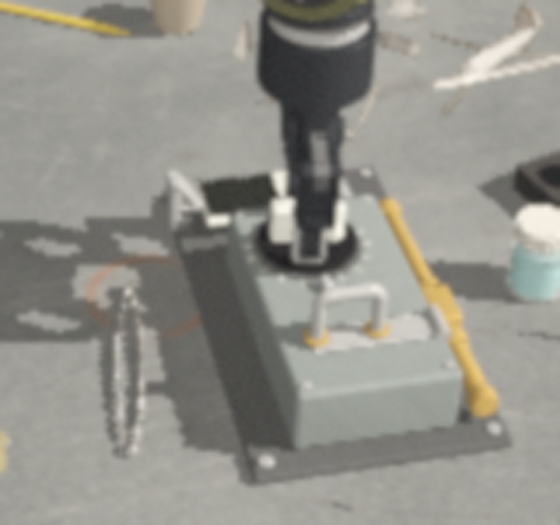

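The fingers straddle the bar, with the near finger at (310,240) centred on its length. I'll raise a little so the tips clear the disc, then pinch.

>>> drive_tool(moves="-0.1 -0.1 -0.8 0 0 0 0.2; -0.1 -0.1 -0.8 0 0 0 0.2; -0.1 -0.1 -0.8 0 0 0 -1; -0.1 -0.1 -0.8 0 0 0 -1; -0.1 -0.1 -0.8 0 0 0 -1; -0.1 -0.1 -0.8 0 0 0 -1; -0.1 -0.1 -0.8 0 0 0 -1; -0.1 -0.1 -0.8 0 0 0 -1; -0.1 -0.1 -0.8 0 0 0 -1; -0.1 -0.1 -0.8 0 0 0 -1", grip_force=40)

```text
clock: 5.82
tool_pos: [0.5662, -0.2003, 0.2461]
eef_rot: [-179.9, 0.0, 176.0]
force: [-2.3, -5.6, 3.8]
opening: 0.0132
grip_force: 41.1
```

Pinched (13 mm). Turning clockwise, with the first two clicks as a check.

>>> drive_tool(moves="0 0 0 0 0 0.07 -1; 0 0 0 0 0 0.14 -1; 0 0 0 0 0 0.21 -1; 0 0 0 0 0 0.28 -1; 0 0 0 0 0 0.35 -1; 0 0 0 0 0 0.42 -1; 0 0 0 0 0 0.49 -1; 0 0 0 0 0 0.56 -1; 0 0 0 0 0 0.63 -1; 0 0 0 0 0 0.7 -1")

```text
clock: 6.65
tool_pos: [0.5665, -0.2007, 0.2465]
eef_rot: [-180.0, 0.2, 135.7]
force: [2.1, -8.8, 3.6]
opening: 0.0126
grip_force: 53.9
```

>>> drive_tool(moves="0 0 0 0 0 0.07 -1; 0 0 0 0 0 0.14 -1; 0 0 0 0 0 0.21 -1; 0 0 0 0 0 0.28 -1; 0 0 0 0 0 0.35 -1; 0 0 0 0 0 0.42 -1; 0 0 0 0 0 0.49 -1; 0 0 0 0 0 0.56 -1; 0 0 0 0 0 0.63 -1; 0 0 0 0 0 0.7 -1")

```text
clock: 7.48
tool_pos: [0.5663, -0.2001, 0.2468]
eef_rot: [179.9, 0.1, 95.6]
force: [-3.9, -0.9, 10.7]
opening: 0.0128
grip_force: 54.5
```

Run:
```python
from h import *
to(.5658,-.1989,.242,95.7);print(bot.read_state()['ft_torque'])
```

```text
t 7.4833 [ 0.5663 -0.2001  0.2468] [1.799e+02 1.000e-01 9.560e+01] [-3.9 -0.9 10.7] op 0.0128 -29.0
shift cm [ 0.13 -0.04  0.48]
rotvec [ 0.001  0.001 -0.001]
[-0.13275263  0.67410384  0.20977928]
```

>>> drive_tool(moves="0 0 0 0 0 0 0.2; 0 0 0 0 0 0 0.2; 0 0 0 0 0 0 0.2; 0 0 0 0 0 0 0.2; 0 0 -3 0 0 0 0.2; 0 0 -7 0 0 0 0.2; 4 0 -9 0 0 0 0.2; 8 0 -9 0 0 0 0.2; 12 0 -9 0 0 0 0.2; 16 0 -9 0 0 0 0.2")

```text
clock: 8.32
tool_pos: [0.5493, -0.039, 0.3361]
eef_rot: [180.0, 0.0, 95.9]
force: [0.1, -0.2, -0.5]
opening: 0.0514
grip_force: 0.0
```

Run:
```python
from h import *
to(.5753,-.2934,.31,185.7)
a=save('side','x.png') and cv2.imread('x.png')[250:380,275:425]
b=save('top','x.png') and cv2.imread('x.png')[150:280,350:500]
cv2.imwrite('pics/p4.png',cv2.resize(np.vstack([b,a]),None,fx=2.3,fy=2.3,interpolation=cv2.INTER_CUBIC)) if 0 else cv2.imwrite('pics/p4.png',cv2.resize(np.hstack([b,a]),None,fx=2.6,fy=2.6,interpolation=cv2.INTER_CUBIC))
```

```text
t 8.3167 [ 0.5493 -0.039   0.3361] [180.    0.   95.9] [ 0.1 -0.2 -0.5] op 0.0514 -14.0
shift cm [-2.558e+01 -2.000e-02  2.610e+00]
rotvec [ 1.000e-03  1.000e-03 -1.568e+00]
```

View pics/p4.png

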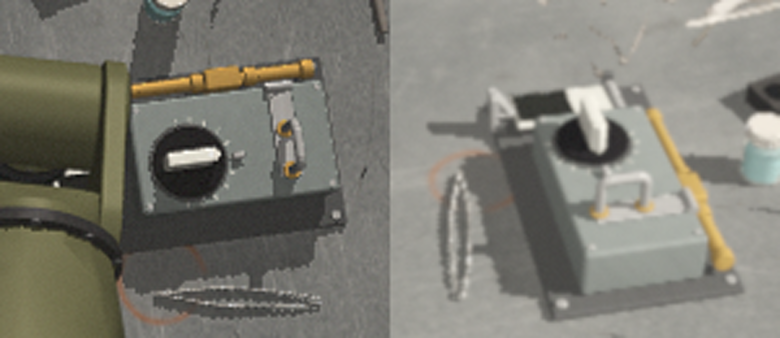

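The bar lies from (168,160) to (218,155), in line with the index block at (237,158), so the dial is at 0; the treadle is still caught. Moving to the shackle.

>>> drive_tool(moves="-2.6 0 0 0 0 -0.12 0; -5.2 0 0 0 0 -0.24 0; -7.8 0 0 0 0 -0.36 0; -10.4 0 0 0 0 -0.48 0; -13 0 0 0 0 -0.6 0; -15.6 0 0 0 0 -0.72 0; -18.2 0 0 0 0 -0.84 0; -20.8 0.1 0 0 0 -0.96 0; -23.4 0.2 0 0 0 -1.08 0; -25.6 0.2 0 0 0 -1.2 0")

```text
clock: 9.25
tool_pos: [0.5779, -0.2972, 0.3354]
eef_rot: [-180.0, -0.0, 164.9]
force: [0.1, 1.2, -0.0]
opening: 0.0427
grip_force: 0.0
```

Run:
```python
from h import *
to(.577,-.294,.25,185.7)
```

```text
t 9.25 [ 0.5779 -0.2972  0.3354] [-180.    -0.   164.9] [ 0.1  1.2 -0. ] op 0.0427 -105.0
shift cm [0.17 0.28 8.54]
rotvec [ 0.    -0.    -0.362]
```

>>> drive_tool(moves="0.1 0.2 0 0 0 -0.12 0; 0.1 0.2 0 0 0 -0.24 0; 0.1 0.2 0 0 0 -0.36 0; 0.1 0.2 2 0 0 -0.36 0; 0.1 0.2 4 0 0 -0.36 0; 0.1 0.2 6 0 0 -0.36 0; 0.1 0.2 7.5 0 0 -0.36 0; 0.1 0.2 8.2 0 0 -0.36 0; 0.1 0.2 8.2 0 0 -0.36 0; 0.1 0.2 8.2 0 0 -0.36 0")

```text
clock: 10.08
tool_pos: [0.5777, -0.2932, 0.2541]
eef_rot: [-180.0, 0.0, -174.8]
force: [-0.4, 0.3, 0.7]
opening: 0.0425
grip_force: 0.0
```

Run:
```python
from h import *
to(.577,-.294,.249,185.7)
a=save('side','x.png') and cv2.imread('x.png')[265:365,305:425]
cv2.imwrite('pics/p5.png',cv2.resize(a,None,fx=5,fy=5,interpolation=cv2.INTER_CUBIC))
```

```text
t 10.0833 [ 0.5777 -0.2932  0.2541] [-180.     0.  -174.8] [-0.4  0.3  0.7] op 0.0425 -125.0
shift cm [ 0.08 -0.08  0.51]
rotvec [-0.     0.    -0.008]
```

View pics/p5.png

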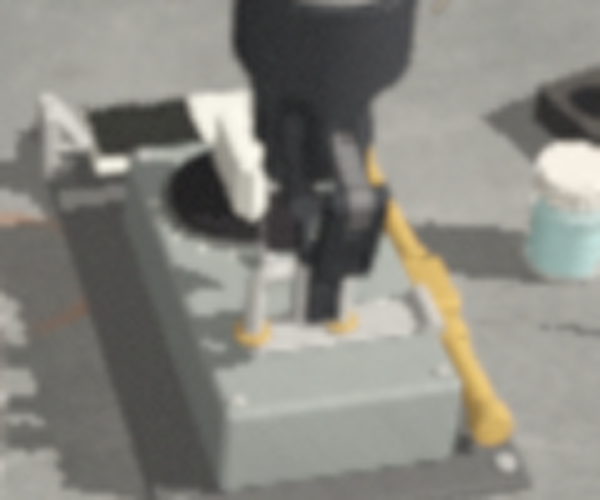

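The fingers straddle the bar. The near fingertip, at about (323,315), is roughly 2–3 mm too far back against the mid-point between the legs (300 plus perspective shift). I'll nudge it, lower a little and close.

>>> drive_tool(moves="0.2 -0.1 0.4 0 0 0 0; 0.2 -0.1 0.4 0 0 0 0; 0.2 -0.1 0.4 0 0 0 -1; 0.2 -0.1 0.4 0 0 0 -1; 0.2 -0.1 0.4 0 0 0 -1; 0.2 -0.1 0.4 0 0 0 -1; 0.2 -0.1 0.4 0 0 0 -1; 0.2 -0.1 0.4 0 0 0 -1; 0.2 -0.1 0.4 0 0 0 -1; 0.2 -0.1 0.4 0 0 0 -1", grip_force=70)

```text
clock: 10.97
tool_pos: [0.5757, -0.2948, 0.2503]
eef_rot: [-179.9, 0.1, -174.8]
force: [-0.9, -5.9, -0.2]
opening: 0.0076
grip_force: 68.7
```

>>> drive_tool(moves="0 0 -0.3 0 0 0 -1; 0 0 -0.6 0 0 0 -1; 0 0 -0.9 0 0 0 -1; 0 0 -1.2 0 0 0 -1; 0 0 -1.5 0 0 0 -1; 0 0 -1.8 0 0 0 -1; 0 0 -2.1 0 0 0 -1; 0 0 -2.4 0 0 0 -1; 0 0 -2.5 0 0 0 -1; 0 0 -2.5 0 0 0 -1", grip_force=80)

```text
clock: 11.8
tool_pos: [0.5757, -0.2947, 0.2748]
eef_rot: [-179.9, 0.0, -174.8]
force: [4.0, -7.9, -6.2]
opening: 0.007
grip_force: 78.6
```

Lifted 24.5 mm under a spring load of about 6 N. Now on to the stop.

>>> drive_tool(moves="0 0 -0.1 0 0 0 -1; 0 0 -0.2 0 0 0 -1; 0 0 -0.3 0 0 0 -1; 0 0 -0.4 0 0 0 -1; 0 0 -0.4 0 0 0 -1; 0 0 -0.4 0 0 0 -1")

```text
clock: 12.3
tool_pos: [0.5757, -0.2948, 0.2783]
eef_rot: [-179.9, 0.0, -174.8]
force: [4.8, -8.3, -7.3]
opening: 0.0071
grip_force: 78.9
```

>>> drive_tool(moves="0 0 -0.1 0 0 0 -1; 0 0 -0.1 0 0 0 -1; 0 0 -0.2 0 0 0 -1; 0 0 -0.2 0 0 0 -1; 0 0 -0.2 0 0 0 -1; 0 0 -0.2 0 0 0 -1")

```text
clock: 12.8
tool_pos: [0.5757, -0.2948, 0.2785]
eef_rot: [-179.9, -0.0, -174.8]
force: [12.0, -13.2, -22.5]
opening: 0.0072
grip_force: 78.2
```

Run:
```python
from h import *
to(.577,-.294,.249,185.7)
a=save('side','x.png') and cv2.imread('x.png')[235:385,265:425]
cv2.imwrite('pics/p6.png',cv2.resize(a,None,fx=3.5,fy=3.5,interpolation=cv2.INTER_CUBIC))
```

```text
t 12.8 [ 0.5757 -0.2948  0.2785] [-179.9   -0.  -174.8] [ 12.  -13.2 -22.5] op 0.0072 -126.0
shift cm [-0.14  0.07  2.95]
rotvec [-0.001 -0.    -0.008]
```

View pics/p6.png

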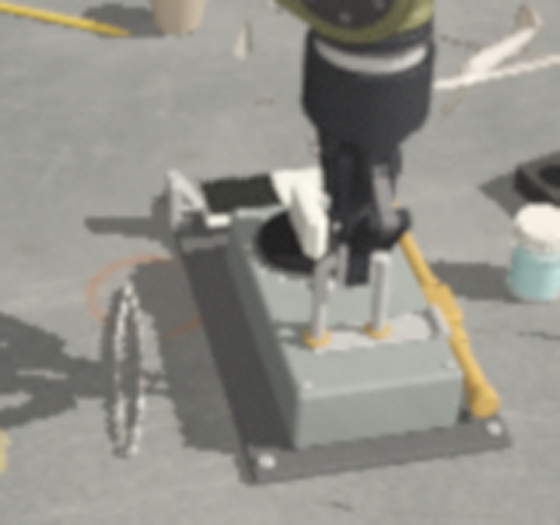

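The shackle's legs (320,290) and (380,290) are fully drawn out, the upward force has jumped at the stop, and the treadle is still caught at (190,200). A short hold first to confirm nothing slips, then hand in.

>>> drive_tool(moves="0 0 0 0 0 0 -1; 0 0 0 0 0 0 -1; 0 0 0 0 0 0 -1; 0 0 0 0 0 0 -1; 0 0 0 0 0 0 -1; 0 0 0 0 0 0 -1")

```text
clock: 13.35
tool_pos: [0.5757, -0.2948, 0.2785]
eef_rot: [-179.9, -0.0, -174.8]
force: [13.5, -12.4, -22.4]
opening: 0.0068
grip_force: 78.2
```

```bash
python3 -c "
from bench import order
print(order.sign_off())"
```

```text
the job is handed in; nothing more can be done
None
```

The job is handed in at about 13.4 s: the treadle is caught down, the dial faces the index block, and the shackle is gripped and held at its upper stop; the tweezers and jar looked unmoved in the last picture, and I did not check the other bystanders again.

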